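# Fit the lamp module in the microscope light source

### The arm

A 7-joint arm with a two-finger parallel gripper is mounted at the origin on the work surface. World frame = base frame: x ahead of the robot, y to its left, z up, the work surface at z = 0. Lengths are in m, angles in rad, forces in N, time in s.
With the tool pointing down it reaches from about 0.35 to 0.9 m from the base axis. Payload 8.1 kg.
Tool frame: the origin (TCP) lies at the very end of the fingers, on their centre line; the grasp point (between the pads) lies 19 mm behind it; y points along the fingers, x is the direction in which the jaws open and shut, and the axes are right-handed (so a half turn about y gives the same grasp; the last joint's range is limited). The gripper opens to 92 mm and grips with 3 to 60 N. Pads are 19 mm wide; open, the fingers measure 130 mm over their backs; the gripper's body (75 mm by 190 mm) begins 47 mm behind the grasp point.
Start: joints at [-1.411, 0.434, 0.025, 1.573, -0.012, 1.134, -0.075], TCP at [0.162, 0.604, 0.227] pointing down, gripper open.
Joint ranges: [-2.62, 2.62], [-0.44, 2.09], [-1.27, 1.32], [0.08, 2.57], [-1.32, 4.46], [0.12, 2], [-2.74, 2.74]. Speed limits (rad/s): [2.22, 2.22, 3.01, 3.01, 3.14, 3.14, 3.14].

### API

Orientations are given as a rotation vector (axis times angle).
In Python, from cell import arm, imaging gives the robot as it stands. The module is installed in compiled form; this text tells all that it offers.
- The arm moves only by the tool send_rows, never from a script. Its argument "steps" is a list of rows, each a list of 5 numbers: the opening, from 0 (shut) to 1 (fully open), then the shift along the tool's x, y, z in cm, then the turn about the tool's y in rad. In form: [[jaw, x, y, z, roll], ...]. A call has 1 to 20 rows; each row is the pose to reach, as a shift and turn from the pose commanded when the call began, along the tool's axes at that moment; what a row does not reach only later rows make up. A row lasts 1/8 s, in which the tool goes at most 62.5 mm and 10.7 degrees, less where a joint would pass 70% of its speed; a pose out of reach is approached as far as the arm can. A call with a gripper value outside its range is refused whole. The fingers move at their own pace and stop on an object; "squeeze" is the grip in N (left out, the last holds). Time passes only in rows, so rows that repeat a pose let the fingers close. It gives the time, the measured TCP pose, the force and the opening at its end, in the units of the state.
- arm.observe(): the state, without advancing time (a new reading comes with each control period).
- imaging.get_image(name): name is "scene" or "top"; returns the picture (420x560x3 uint8, blue, green, red); there is no depth.
- imaging.camera_params(name): a dict with "camera_matrix" (3x3 intrinsics, pixels), "position" and "orientation" of the camera in the world. Camera axes: x right, y down, z forward; pixel columns grow to the right and rows downward; lengths in m; the calibration is good to about 2 mm. A picture is of the moment at which its call begins. camera_params takes no time and is no camera call.
- arm.sign_off(): hands the job in, once; it reports no verdict.
The state is a dict: "clock": time; "joints": joint angles; "dq": joint speeds; "joint_efforts": joint torques, N m; "position": TCP position; "ee_rot": TCP orientation; "force": force on the tool from outside, world axes, zero at the start; "ft_torque": the same for the moment, N m; "width": opening from 0.0 (shut) to 1.0 (fully open).
Only numpy, scipy, OpenCV 4.12 (cv2) and the standard library are available. Lean on these libraries where they do the work, as an engineer would, in place of code of your own. Each camera call takes 0.05 s, during which the arm holds its last target.

### The job

Take the lamp module with the two side pins out of its stand and fit it in the bayonet socket on top of the microscope's light source: let the pins find their slots, push it in against the spring, twist it clockwise as far as it goes, and let it rise into its notch so that it stays locked upright when you let go. Feel your way and do not force it, and leave the other things on the bench where they are.

Things in the scene. Friction and masses are not known exactly. Their poses are not given: they have to be found in the camera images.
- module: Lamp module of plain metal, about 0.16 kg, upright in a hole of the stand. Origin: centre of its underside; z up its axis; x along its two pins. Sizes in mm, heights from the underside: round barrel radius 17, height 0 to 40 (lowest 4 taper to radius 14.5); flange radius 27, height 40 to 45; flat-sided grip block on top, height 45 to 82. The same turned half round.
- grip (a point): Place to pinch the module: on its axis, 66 mm above its underside, 21 mm above the flange. The block is 44 mm along the module's x and 24 mm along y: pinch it across y.
- pin_end (a point): Outer end of one of the module's two side pins, at module x = 24, y = 0, 12 mm above its underside. The pins are 6 mm square bars along the module's x, sticking out to radius 24 mm on both sides.
- stand: Fixed grey stand, 180 x 90 x 16 mm (x, y, z), origin under its centre. Two holes 8 mm deep: the module's, 36.5 across, at x = -45 and the objective's at x = +45.
- house: Microscope light source: a fixed white box 170 x 150 x 75 mm (x, y, z), origin under its centre. On its top centre stands an upright steel bayonet collar, bore radius 18.5, outer radius 27, height 35. Contact force between the module and all this (all contacts added up) must stay under 50 N.
- socket (a point): On the collar's axis at rim height, 110 mm above the house's origin; axes as the house's. Two opposite entry slots 8 mm wide open at the rim, turned 0.15 to 1.05 rad anticlockwise (from above) off the house's +x and -x; the angle is not measured: see it or feel for it. Pins clear a slot's sides by 0.045 rad. Pins resting on the rim: underside 9 mm below it, nose already in the bore.
- channel (a point): On the axis at the slots' floor, 22 mm below the rim. There each slot turns clockwise (from above) into a channel 8 mm high, ending in a notch 8 mm wide, its middle 1.13 rad on from the slot's middle, 5 mm higher, then a solid wall. The pins pass along the channel with the underside 29 to 31 mm below the rim (31: pins on the floor); locked in the notch it is 24 mm below.
- spring_rest (a point): Fixed point on the axis, 18 mm below the rim: where the top of the round spring plate in the bore rests when free. Pressed down, it pushes the module's underside up with 4 N at first and 0.6 N more per mm: about 12 N with the pins on the channel floor.
- oil: small amber bottle, radius 16, height 70 (bystander)
- dish: shallow glass dish, radius 40, height 15 (bystander)
- mouse: black round computer mouse, radius 31, height 30 (bystander)
- driver: screwdriver, 150 long (bystander)
- jar: glass jar, radius 30, height 80 (bystander)
- cup: white plastic cup, radius 35, height 80 (bystander)
- objective: microscope objective standing in the stand's other hole, radius 15.5, height 42 (bystander)
There are look-alikes about, which are no part of the job. Leave any red look-alike of the module alone.

How it is judged:
On the way:
1. the module is pressed into the socket, its underside at least 27.8 mm below the rim and within 4 mm of the axis (z of module in the frame of socket below -0.0278 m and horizontal distance between module and socket below 0.004 m), for 0.05 s.
At the end, for the whole second after the job is handed in: The module sits locked in the notch, released and at rest: its underside 22.2 to 26.2 mm below the collar's rim (24 nominal), within 3.5 mm of the socket's axis, tilted under 0.08 rad, its pins turned back to the house's x axis or clockwise of it (within 1.8 mm at the pin's end) (z of module in the frame of socket between -0.0262 and -0.0222 m and horizontal distance between module and socket below 0.0035 m and angle between module's own z axis and vertical below 0.08 rad and ((x of pin_end in the frame of socket above 0 m and y of pin_end in the frame of socket below 0.0018 m) or (x of pin_end in the frame of socket below 0 m and y of pin_end in the frame of socket above -0.0018 m)) and linear speed of module below 0.01 m/s); the robot touches nothing.
It fails at once if the module is forced against the light source with over 50 N, all contacts added up (contact force between module and house above 50 N).
It fails at once if one of the other things on the bench is moved over 25 mm (distance of any of oil, dish, mouse, driver, jar, cup, objective from where it was at the start of the episode above 0.025 m).
It also fails if it takes over 72 s, if anything falls off the work surface, if the arm or the gripper's body presses on something with over 40 N, if the wrist force passes 120 N, or if a joint passes its speed limit or range.

## Working session

There is one attempt and no reset: what is moved stays moved. The work goes in short steps, Python scripts to look and compute and a tool call to move; the robot and the scene stay as the last step left them, time stands still between calls to the robot, and variables do not carry over. Pictures are saved under pics/ and viewed, and the job is handed in when it is done.

Besides the shell and the picture viewer there is one more tool, called after "Call:" in YAML: its name, and indented under it one key for each argument. send_rows: Moves the arm, as the interface text tells. Its arguments: {"type":"object","properties":{"steps":{"type":"array","items":{"type":"array","items":{"type":"number"}}},"squeeze":{"type":"number"}},"required":["steps"]}

```bash
mkdir -p pics; python3 - <<'E'
from cell import arm, imaging
import cv2
print(arm.observe())
for n in("scene","top"):
    cv2.imwrite(f"pics/{n}0.png",imaging.get_image(n)); print(n,imaging.camera_params(n))
E
```

```text
{'clock': 0.0, 'joints': array([-1.41059131,  0.43524001,  0.02500215,  1.57409308, -0.01158418,
        1.13400646, -0.07510172]), 'dq': array([ 1.35784543e-03,  1.38102761e-04,  1.06349780e-03,  9.52456551e-05,
       -1.65452179e-03, -1.06191773e-04,  1.82396975e-03]), 'joint_efforts': array([ 9.13672357e-04, -6.67845511e+01,  9.85954776e-01, -3.14451420e+01,
       -6.03341474e-02,  4.32565960e-02,  1.88435511e-04]), 'position': array([0.16231279, 0.60302439, 0.2259363 ]), 'ee_rot': array([-1.32330148, -1.0125804 ,  1.01451251]), 'force': array([-0.37914223,  0.48378984,  1.36135507]), 'ft_torque': array([ 0.00687883, -0.01684738, -0.00748953]), 'width': 0.9940256348199051}
scene {'camera_matrix': array([[521.74924358,   0.        , 280.86629376],
       [  0.        , 521.74924358, 212.49519644],
       [  0.        ,   0.        ,   1.        ]]), 'position': array([1.16881803, 0.7064511 , 0.97904748]), 'orientation': array([-0.9088515 , -2.4894609 ,  1.06998856])}
top {'camera_matrix': array([[471.59882466,   0.        , 282.2394424 ],
       [  0.        , 471.59882466, 205.99760087],
       [  0.        ,   0.        ,   1.        ]]), 'position': array([0.43006858, 0.01048152, 1.31853423]), 'orientation': array([-2.20461649,  2.18519952, -0.10892794])}
```

View pics/scene0.png

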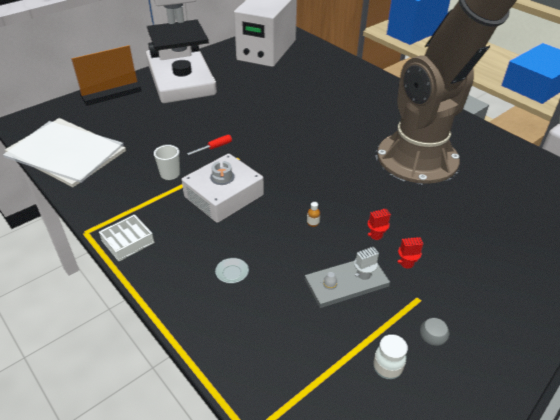

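View pics/top0.png

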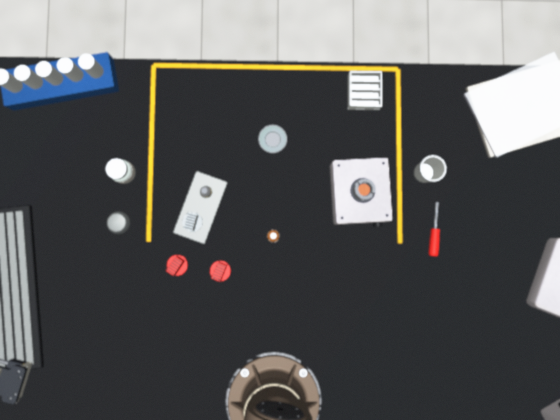

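The top view shows the stand at about (200,208), with the plain module at its lower end (192,222) and the objective at (205,192). The house is at (362,190) with its collar at (364,189), and the red look-alikes are at (177,265) and (220,271). Next I'll zoom in on both.

```bash
python3 - <<'E'
import cv2,numpy as np
t=cv2.imread("pics/top0.png");s=cv2.imread("pics/scene0.png")
f=lambda im,x0,x1,y0,y1,k:cv2.resize(im[y0:y1,x0:x1],None,fx=k,fy=k,interpolation=cv2.INTER_CUBIC)
a=f(t,165,235,165,250,5);b=f(t,325,400,150,230,5)
H=430
pad=lambda a:cv2.copyMakeBorder(a,0,H-a.shape[0],0,5,0)
cv2.imwrite("pics/z1.png",np.hstack([pad(a),pad(b)]))
a=f(s,300,395,240,305,4);b=f(s,180,268,150,220,4)
H=290
cv2.imwrite("pics/z2.png",np.hstack([pad(a),pad(b)]))
E
```

```text
(no output)
```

View pics/z1.png

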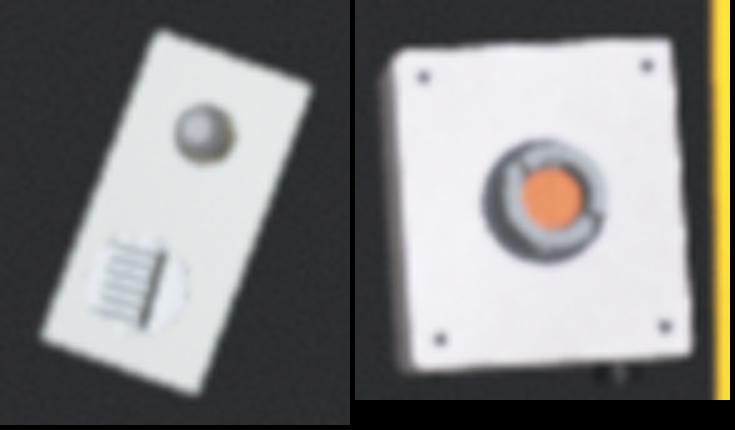

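View pics/z2.png

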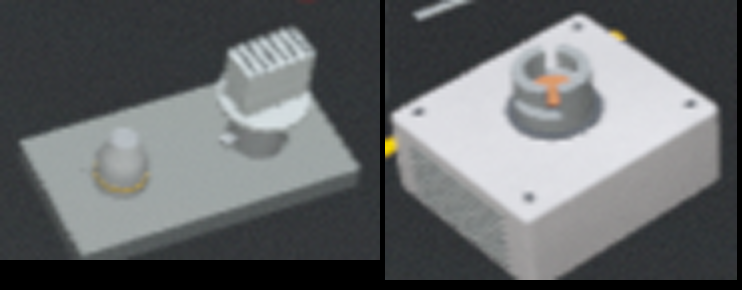

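```bash
cat > h.py <<'E'
import cv2,numpy as np
from cell import arm,imaging
from scipy.spatial.transform import Rotation as R
C={n:imaging.camera_params(n) for n in("scene","top")}
def ray(n,uv):
    c=C[n];uv=np.atleast_2d(np.asarray(uv,float))
    d=np.c_[uv,np.ones(len(uv))]@np.linalg.inv(c["camera_matrix"]).T
    return c["position"],R.from_rotvec(c["orientation"]).apply(d)
def plane(n,uv,z):
    o,d=ray(n,uv);return o+d*((z-o[2])/d[:,2])[:,None]
def proj(n,P):
    c=C[n];q=R.from_rotvec(c["orientation"]).inv().apply(np.atleast_2d(P)-c["position"])@c["camera_matrix"].T
    return q[:,:2]/q[:,2:]
def rectify(n,img,ctr,z,half,s,yaw=0.):
    # image of the plane z around ctr: s px per m; up = +x, left=+y (rotated by yaw)
    N=int(2*half*s);w=np.array([[1,1],[1,-1],[-1,-1],[-1,1]])*half
    c,si=np.cos(yaw),np.sin(yaw);W=w@np.array([[c,si],[-si,c]])+ctr
    src=proj(n,np.c_[W,np.full(4,z)]).astype(np.float32)
    dst=np.float32([[0,0],[N,0],[N,N],[0,N]])
    return cv2.warpPerspective(img,cv2.getPerspectiveTransform(src,dst),(N,N),flags=cv2.INTER_CUBIC)
E
python3 - <<'E'
from h import *
t=cv2.imread("pics/top0.png");s=cv2.imread("pics/scene0.png")
g=cv2.cvtColor(t,cv2.COLOR_BGR2GRAY)
def quad(roi,thr,z,name):
    x0,x1,y0,y1=roi
    m=(g[y0:y1,x0:x1]>thr).astype(np.uint8)*255
    c=max(cv2.findContours(m,cv2.RETR_EXTERNAL,cv2.CHAIN_APPROX_NONE)[0],key=cv2.contourArea)[:,0]+[x0,y0]
    P=plane("top",c,z)[:,:2]
    r=cv2.minAreaRect((P*1000).astype(np.float32)); print(name,r); print(cv2.boxPoints(r).round(1).tolist())
for th in(100,150): quad((165,235,165,250),th,0.016,"stand")
for th in(120,190,205): quad((325,396,150,230),th,0.075,"house")
# screws in crop z1 coords (offset 355, /5)
sc=np.array([[424,76],[647,65],[440,339],[665,327]])
uv=(np.c_[sc[:,0]-355,sc[:,1]]+.5)/5-.5+[325,150]
P=plane("top",uv,.075)[:,:2]; print("screws",P.round(4).tolist(),P.mean(0))
for a,b in((2,0),(3,1),(0,1),(2,3)): d=P[b]-P[a];print(np.hypot(*d),np.degrees(np.arctan2(d[1],d[0])))
ctr=plane("top",[[364,189]],.11)[0,:2];print("collar",ctr)
a=rectify("top",t,ctr,.11,.05,4000); b=rectify("scene",s,ctr,.11,.05,4000)
cv2.imwrite("pics/rect.png",np.hstack([a,b]))
E
```

```text
stand ((523.2615966796875, 206.20968627929688), (95.07331848144531, 185.0786895751953), 70.6853256225586)
[[420.20001220703125, 192.0], [594.9000244140625, 130.6999969482422], [626.2999877929688, 220.5], [451.70001220703125, 281.70001220703125]]
stand ((523.0681762695312, 206.18569946289062), (91.15985107421875, 181.3643798828125), 70.53277587890625)
[[422.3999938964844, 193.39999389648438], [593.4000244140625, 133.0], [623.7999877929688, 218.89999389648438], [452.79998779296875, 279.3999938964844]]
house ((567.6484375, -230.71139526367188), (171.75582885742188, 154.68409729003906), 3.4642105102539062)
[[477.29998779296875, -158.6999969482422], [486.6000061035156, -313.1000061035156], [658.0, -302.70001220703125], [648.7000122070312, -148.3000030517578]]
house ((568.0222778320312, -231.4739532470703), (168.8926239013672, 148.3227996826172), 3.5671987533569336)
[[479.1000061035156, -162.6999969482422], [488.3999938964844, -310.70001220703125], [656.9000244140625, -300.20001220703125], [647.7000122070312, -152.1999969482422]]
house ((568.7009887695312, -231.79190063476562), (166.99453735351562, 147.3328094482422), 3.5123367309570312)
[[480.79998779296875, -163.39999389648438], [489.8999938964844, -310.3999938964844], [656.5999755859375, -300.20001220703125], [647.5, -153.10000610351562]]
screws [[0.6352, -0.1687], [0.6425, -0.2885], [0.4946, -0.1771], [0.5021, -0.297]] [ 0.56860423 -0.23280673]
0.14077741012495015 3.40579629880108
0.14068340732871637 3.4538212037228804
0.12004190421199673 -86.47547648080707
0.12016005526239001 -86.43074627728284
collar [ 0.56693695 -0.23006867]
```

View pics/rect.png

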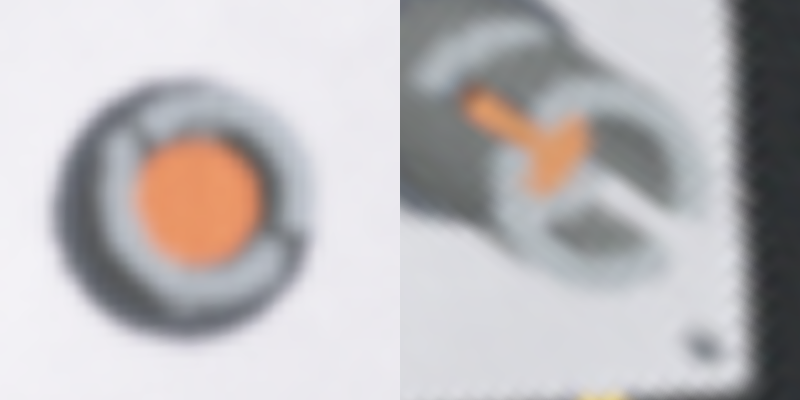

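```bash
python3 - <<'E'
from h import *
t=cv2.imread("pics/top0.png");s=cv2.imread("pics/scene0.png")
ctr=np.array([0.5675,-0.2322])
for n,im in(("top",t),("scene",s)):
    o=rectify(n,im,ctr,.11,.04,8000)
    # overlay circles + degree ticks
    for r in(18.5,27): cv2.circle(o,(320,320),int(r*8),(0,255,0),1)
    for d in range(0,360,15):
        a=np.radians(d);p=lambda r:(int(320-r*8*np.sin(a)),int(320-r*8*np.cos(a)))
        cv2.line(o,p(27),p(30),(255,0,0),1)
        if d%30==0: cv2.putText(o,str(d),p(34),0,.5,(0,0,255),1)
    cv2.imwrite(f"pics/r_{n}.png",o[:600,:])
    g=cv2.cvtColor(rectify(n,im,ctr,.11,.04,8000),cv2.COLOR_BGR2GRAY)
    for r in (20,22,24,26):
        A=np.radians(np.arange(0,360,6));
        v=cv2.remap(g,np.float32(320-r*8*np.sin(A))[None],np.float32(320-r*8*np.cos(A))[None],1)[0]
        print(n,r,v.tolist())
E
```

```text
top 20 [163, 163, 161, 163, 168, 172, 168, 151, 133, 138, 156, 170, 178, 183, 187, 188, 188, 190, 190, 190, 188, 189, 187, 188, 188, 189, 187, 182, 179, 181, 180, 179, 178, 179, 181, 183, 182, 181, 175, 158, 134, 130, 150, 164, 167, 166, 165, 164, 163, 163, 165, 163, 164, 163, 162, 157, 161, 163, 161, 161]
top 22 [179, 178, 178, 181, 182, 185, 179, 158, 139, 150, 169, 179, 183, 187, 189, 189, 189, 189, 190, 189, 189, 187, 187, 186, 186, 187, 188, 185, 182, 182, 183, 183, 182, 184, 186, 185, 186, 183, 172, 153, 131, 135, 163, 184, 188, 189, 188, 185, 183, 185, 186, 183, 183, 184, 180, 181, 181, 185, 181, 178]
top 24 [186, 183, 181, 182, 185, 184, 181, 158, 144, 163, 180, 184, 181, 179, 179, 178, 176, 176, 180, 182, 177, 173, 174, 172, 171, 178, 178, 177, 176, 174, 172, 172, 174, 176, 175, 176, 175, 174, 156, 139, 123, 139, 171, 193, 196, 197, 195, 194, 196, 195, 193, 194, 194, 193, 192, 193, 191, 190, 187, 185]
top 26 [185, 176, 171, 171, 170, 170, 166, 150, 144, 164, 179, 174, 163, 157, 156, 153, 150, 152, 156, 155, 154, 144, 143, 142, 144, 148, 156, 158, 162, 155, 153, 152, 151, 150
[... 671 characters left out ...]
 193, 190, 187, 189, 184, 185, 183, 183, 181, 177, 175, 172, 171, 169, 166, 163]
scene 24 [179, 177, 180, 182, 183, 182, 182, 176, 169, 167, 174, 182, 184, 184, 183, 182, 188, 185, 184, 178, 180, 184, 189, 195, 197, 200, 201, 204, 203, 206, 205, 207, 207, 210, 208, 205, 204, 208, 214, 216, 218, 217, 213, 203, 200, 199, 195, 193, 193, 193, 192, 188, 188, 188, 187, 186, 185, 181, 181, 182]
scene 26 [184, 183, 184, 183, 183, 185, 183, 172, 165, 163, 169, 181, 182, 180, 179, 174, 179, 178, 168, 169, 174, 184, 199, 207, 210, 212, 212, 212, 213, 214, 215, 215, 215, 217, 215, 213, 213, 216, 218, 217, 218, 217, 215, 211, 210, 207, 207, 201, 205, 203, 203, 199, 197, 194, 191, 188, 184, 182, 184, 184]
```

View pics/r_top.png

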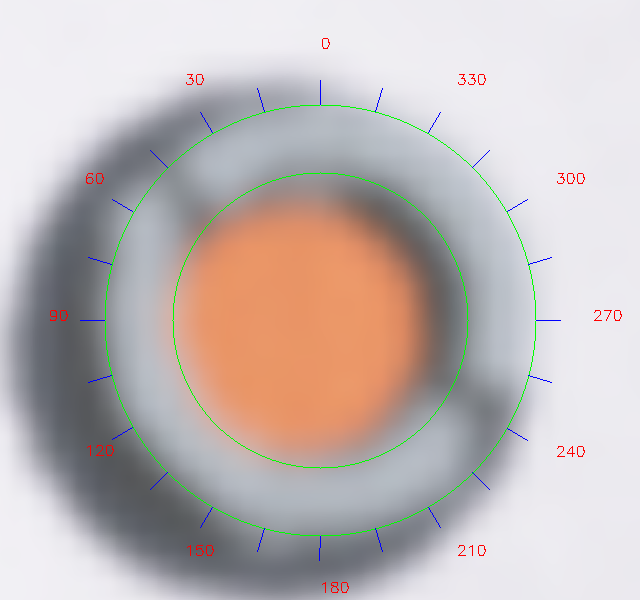

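View pics/r_scene.png

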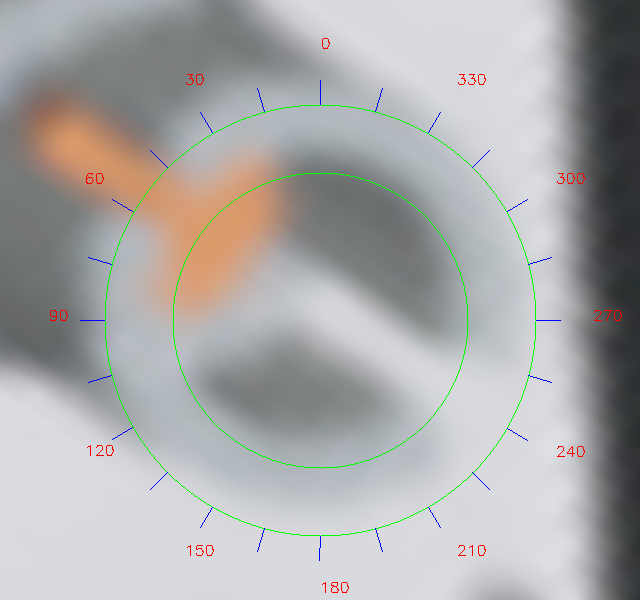

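The two dark slot walls are at 48° and 243° in the top view. That is a mean of about 55.5° from world +x, and the scene view agrees at about 57°. House yaw is 3.5° and the collar axis is at about (0.568, -0.232). Next, the module's yaw and position.

```bash
python3 - <<'E'
from h import *
t=cv2.imread("pics/top0.png");s=cv2.imread("pics/scene0.png")
ctr=np.array([0.4806,0.2213])
a=rectify("top",t,ctr,.09,.04,5000);b=rectify("scene",s,ctr,.09,.04,5000)
c=rectify("top",t,ctr,.053,.04,5000);d=rectify("scene",s,ctr,.02,.04,5000)
for im in(a,b,c,d):
    cv2.drawMarker(im,(200,200),(0,255,0),0,20)
cv2.circle(c,(200,200),135,(0,255,0),1)
cv2.imwrite("pics/m1.png",np.vstack([np.hstack([a,b]),])) 
cv2.imwrite("pics/m2.png",np.hstack([c,d]))
E
```

```text
(no output)
```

View pics/m1.png

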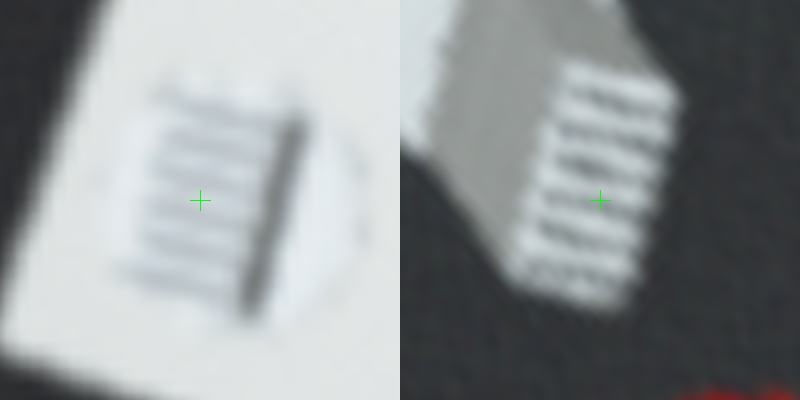

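View pics/m2.png

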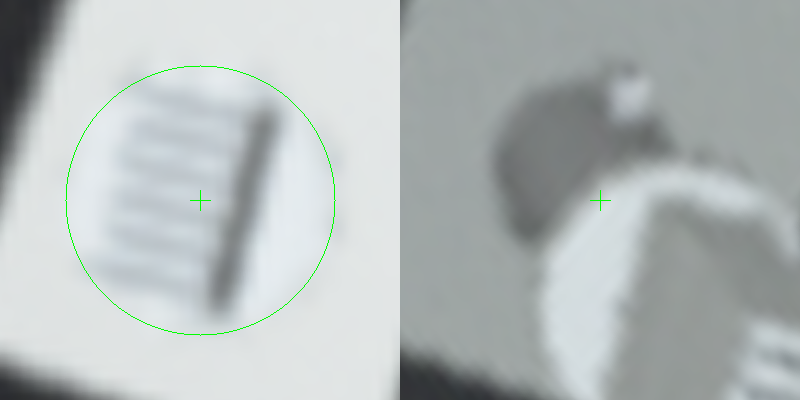

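```bash
cat >> h.py <<'E'
def pose():
    o=arm.observe();return o,np.array(o["position"]),R.from_rotvec(o["ee_rot"])
def togo(p,yaw):
    """shift(cm, tool axes) and roll for TCP p and tool-x heading yaw (deg)"""
    o,q,r=pose();M=r.as_matrix()
    h=np.degrees(np.arctan2(M[1,0],M[0,0]))
    d=(yaw-h+180)%360-180
    sh=r.inv().apply(np.array(p)-q)*100
    print("t",o["clock"],"tcp",q.round(4),"heading",h.round(2),"tooly",M[:,1].round(3),"j",np.round(o["joints"],2),"F",o["force"].round(2),"T",o["ft_torque"].round(2),"w",round(o["width"],3))
    print("shift",sh.round(3),"roll(cw+)",round(-np.radians(d),4))
E
python3 - <<'E'
from h import *
togo([.482,.2215,.15],75.5)
togo([.482,.2215,.15],-104.5)
E
```

```text
t 0.1 tcp [0.1623 0.6031 0.226 ] heading 74.94 tooly [-0.    -0.001 -1.   ] j [-1.41  0.44  0.02  1.57 -0.01  1.13 -0.08] F [-0.25  0.14 -0.58] T [-0.01 -0.01  0.04] w 0.998
shift [-28.527   7.648 -40.787] roll(cw+) -0.0098
t 0.1 tcp [0.1623 0.6031 0.226 ] heading 74.94 tooly [-0.    -0.001 -1.   ] j [-1.41  0.44  0.02  1.57 -0.01  1.13 -0.08] F [-0.25  0.14 -0.58] T [-0.01 -0.01  0.04] w 0.998
shift [-28.527   7.648 -40.787] roll(cw+) 3.1318
```

Call:
send_rows:
  steps:
    - [1, -2.85, 0, -4.08, 0.17]
    - [1, -5.7, 0, -8.16, 0.34]
    - [1, -8.55, 0, -12.24, 0.51]
    - [1, -11.4, 0, -16.3, 0.68]
    - [1, -14.26, 0, -20.4, 0.85]
    - [1, -17.1, 0, -24.5, 1.02]
    - [1, -20, 0, -28.5, 1.19]
    - [1, -22.8, 0, -32.6, 1.36]
    - [1, -25.7, 1, -36.7, 1.53]
    - [1, -28.5, 2, -40.79, 1.7]
    - [1, -28.5, 3, -40.79, 1.87]
    - [1, -28.5, 4, -40.79, 2.04]
    - [1, -28.5, 5, -40.79, 2.21]
    - [1, -28.5, 6, -40.79, 2.38]
    - [1, -28.5, 7, -40.79, 2.55]
    - [1, -28.5, 7.6, -40.79, 2.72]
    - [1, -28.5, 7.6, -40.79, 2.89]
    - [1, -28.5, 7.6, -40.79, 3.06]
    - [1, -28.5, 7.6, -40.79, 3.13]
    - [1, -28.5, 7.6, -40.79, 3.13]
  squeeze: 25

```text
clock: 2.6
position: [0.482, 0.2224, 0.1504]
ee_rot: [-1.081, 1.391, -1.392]
force: [-0.3, 0.5, -0.7]
width: 0.996
```

```bash
python3 - <<'E'
from h import *
togo([.482,.2215,.056],-104.5)
for n in("scene","top"): cv2.imwrite(f"pics/{n}1.png",imaging.get_image(n))
s=cv2.imread("pics/scene1.png");cv2.imwrite("pics/s1z.png",cv2.resize(s[150:320,270:450],None,fx=3.3,fy=3.3,interpolation=2))
E
```

```text
t 2.6 tcp [0.482  0.2224 0.1504] heading -104.35 tooly [-0.    -0.001 -1.   ] j [-1.16  0.47  0.87  1.94 -0.44  0.93 -1.89] F [-0.31  0.49 -0.65] T [0.   0.1  0.04] w 0.996
shift [0.08  9.444 0.026] roll(cw+) 0.0026
```

View pics/s1z.png

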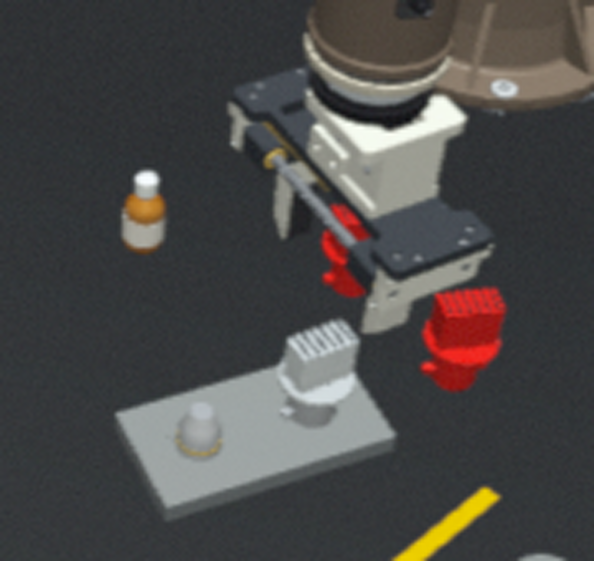

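```bash
python3 - <<'E'
from h import *
print(plane("top",[[177,265],[220,271],[273,236]],.07))
print(plane("scene",[[379,217],[411,244]],.08))
E
```

```text
[[0.36623691 0.25454698 0.07      ]
 [0.35137074 0.14208479 0.07      ]
 [0.44402776 0.00410959 0.07      ]]
[[0.36507955 0.15394366 0.08      ]
 [0.37629759 0.26499333 0.08      ]]
```

Call:
send_rows:
  steps:
    - [1, 0.05, 2, 0, 0]
    - [1, 0.05, 4, 0, 0]
    - [1, 0.05, 5.5, 0, 0]
    - [1, 0.05, 7, 0, 0]
    - [1, 0.05, 8, 0, 0]
    - [1, 0.05, 8.8, 0, 0]
    - [1, 0.05, 9.4, 0, 0]
    - [1, 0.05, 9.4, 0, 0]

```text
clock: 3.7
position: [0.482, 0.2218, 0.0565]
ee_rot: [-1.08, 1.392, -1.392]
force: [0.1, 0.3, -0.8]
width: 1.001
```

Call:
send_rows:
  steps:
    - [0.3, 0, 0, 0, 0]
    - [0.3, 0, 0, 0, 0]
    - [0.3, 0, 0, 0, 0]
    - [0.3, 0, 0, 0, 0]
    - [0.15, 0, 0, 0, 0]
    - [0.1, 0, 0, 0, 0]
    - [0.1, 0, 0, 0, 0]
    - [0.1, 0, 0, 0, 0]
    - [0.1, 0, 0, 0, 0]
  squeeze: 25

```text
clock: 4.82
position: [0.4821, 0.2219, 0.0567]
ee_rot: [-1.08, 1.392, -1.392]
force: [-0.4, 0.7, -0.8]
width: 0.259
```

```bash
python3 - <<'E'
from h import *
togo([.482,.2215,.2],-104.5)
E
```

```text
t 4.825 tcp [0.4821 0.2219 0.0567] heading -104.4 tooly [-0.  0. -1.] j [-1.05  0.59  0.74  2.03 -0.59  0.75 -1.77] F [-0.36  0.72 -0.8 ] T [-0.07  0.17  0.  ] w 0.259
shift [ 3.7000e-02 -1.4328e+01  1.0000e-03] roll(cw+) 0.0018
```

Call:
send_rows:
  steps:
    - [0.1, 0, -0.5, 0, 0]
    - [0.1, 0, -1.2, 0, 0]
    - [0.1, 0, -2.5, 0, 0]
    - [0.1, 0, -5, 0, 0]
    - [0.1, 0, -8, 0, 0]
    - [0.1, 0, -11, 0, 0]
    - [0.1, 0, -14, 0, 0]
    - [0.1, 0, -16.3, 0, 0]
    - [0.1, 0, -16.3, 0, 0]
  squeeze: 40

```text
clock: 5.95
position: [0.4831, 0.222, 0.2217]
ee_rot: [-1.076, 1.391, -1.391]
force: [-0.7, 0.8, -2.4]
width: 0.262
```

```bash
python3 - <<'E'
from h import *
togo([.568,-.2322,.22],-34)
for n in("scene","top"): cv2.imwrite(f"pics/{n}2.png",imaging.get_image(n))
E
```

```text
t 5.95 tcp [0.4831 0.222  0.2217] heading -104.4 tooly [ 0.003  0.002 -1.   ] j [-1.22  0.38  0.94  1.86 -0.35  1.07 -1.97] F [-0.67  0.78 -2.39] T [ 0.02  0.2  -0.03] w 0.262
shift [41.884  0.088 19.525] roll(cw+) -1.2288
```

View pics/scene2.png

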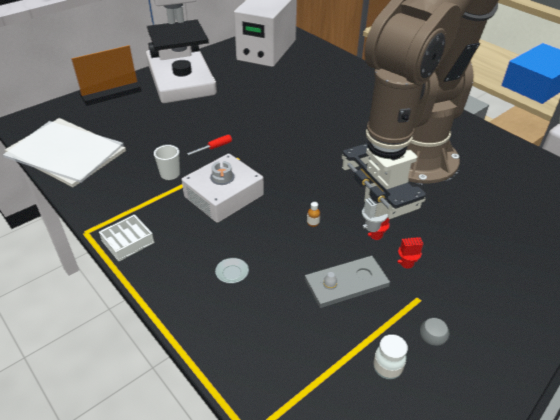

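The module is lifted: it shows at (375,215), and its stand hole is empty at (365,272). Next I'll carry it over the socket.

Call:
send_rows:
  steps:
    - [0.1, 2, 0, 1, -0.1]
    - [0.1, 6, 0, 3, -0.2]
    - [0.1, 11, 0, 5, -0.33]
    - [0.1, 16, 0, 7.5, -0.46]
    - [0.1, 21, 0, 10, -0.6]
    - [0.1, 26, 0, 12, -0.75]
    - [0.1, 31, 0, 14.5, -0.9]
    - [0.1, 36, 0, 17, -1.05]
    - [0.1, 39.5, 0, 18.5, -1.15]
    - [0.1, 41.4, 0, 19.3, -1.21]
    - [0.1, 41.9, 0.1, 19.5, -1.23]
    - [0.1, 41.9, 0.1, 19.5, -1.23]
    - [0.1, 41.9, 0.1, 19.5, -1.23]

```text
clock: 7.68
position: [0.5669, -0.2308, 0.2183]
ee_rot: [-1.52, 0.464, -0.462]
force: [-0.2, -0.0, -1.7]
width: 0.262
```

```bash
python3 - <<'E'
from h import *
togo([.568,-.2322,.17],-34)
for n in("scene","top"):
    im=imaging.get_image(n);cv2.imwrite(f"pics/{n}3.png",im)
s=cv2.imread("pics/scene3.png");cv2.imwrite("pics/s3z.png",cv2.resize(s[90:230,150:300],None,fx=4,fy=4,interpolation=2))
E
```

```text
t 7.675 tcp [ 0.5669 -0.2308  0.2183] heading -33.87 tooly [-0.001  0.001 -1.   ] j [-0.13  0.47  0.64  1.65 -0.3   1.12 -0.  ] F [-0.16 -0.01 -1.72] T [-0.11  0.07 -0.04] w 0.262
shift [ 0.174  4.834 -0.056] roll(cw+) 0.0023
```

View pics/s3z.png

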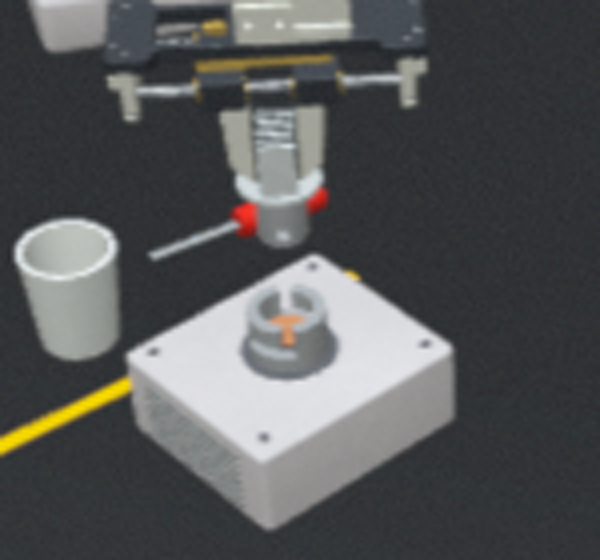

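View pics/top3.png

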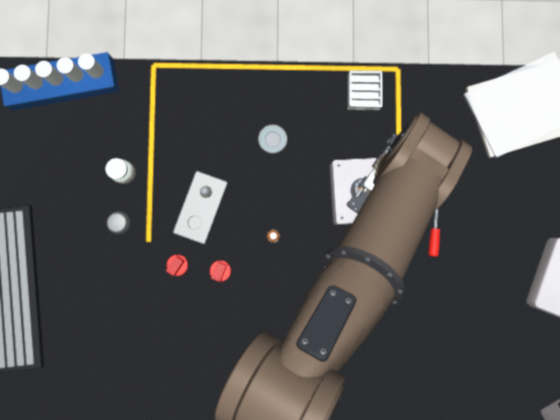

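```bash
python3 - <<'E'
from h import *
s=cv2.imread("pics/scene3.png")
x0,x1,y0,y1=200,245,110,190;k=8
z=cv2.resize(s[y0:y1,x0:x1],None,fx=k,fy=k,interpolation=2)
T=lambda P:[tuple(((p+.5-[x0,y0])*k).astype(int)) for p in proj("scene",P)]
A=np.linspace(0,2*np.pi,60)
circ=lambda c,r,zz:np.c_[c[0]+r*np.cos(A),c[1]+r*np.sin(A),np.full(60,zz)]
dr=lambda P,col:cv2.polylines(z,[np.array(T(P))],True,col,1)
m=[.5669,-.2308];u=.2183-.0487
dr(circ(m,14.5e-3,u),(0,255,0));dr(circ(m,.027,u+.045),(0,255,0));dr(circ(m,.027,u+.04),(0,255,0))
c=[.568,-.2322];dr(circ(c,.027,.11),(0,255,255));dr(circ(c,.0185,.11),(0,255,255));dr(circ(c,.027,.075),(0,255,255))
a=np.radians(56);
for q in(1,-1):
    e=np.array([np.cos(a),np.sin(a)]);n=np.array([-e[1],e[0]])
    for w in(.004,-.004):
        P=[np.r_[m+q*e*.024+n*w*.75,u+h] for h in(.009,.015)]
        if q==1: dr(P,(255,0,0))
        dr([np.r_[c+q*e*.0185+n*w,.11],np.r_[c+q*e*.027+n*w,.11],np.r_[c+q*e*.027+n*w,.088]],(255,0,0))
cv2.imwrite("pics/ov.png",z[:600])
E
```

```text
(no output)
```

View pics/ov.png

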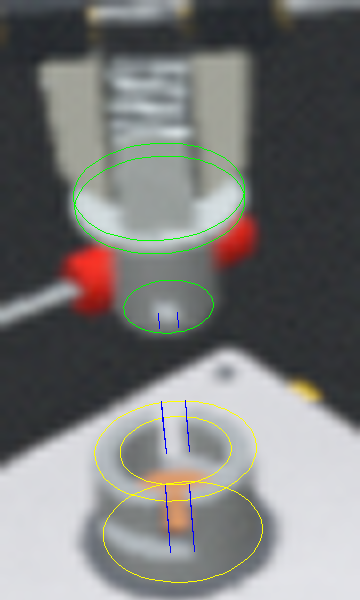

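Call:
send_rows:
  steps:
    - [0.1, 0.17, 0, -0.05, 0]
    - [0.1, 0.17, 1.5, -0.05, 0]
    - [0.1, 0.17, 3, -0.05, 0]
    - [0.1, 0.17, 4.5, -0.05, 0]
    - [0.1, 0.17, 5.5, -0.05, 0]
    - [0.1, 0.17, 6, -0.05, 0]
    - [0.1, 0.17, 6.2, -0.05, 0]
    - [0.1, 0.17, 6.2, -0.05, 0]

```text
clock: 8.78
position: [0.5681, -0.234, 0.157]
ee_rot: [-1.521, 0.463, -0.464]
force: [-0.0, -0.5, -1.8]
width: 0.26
```

```bash
python3 - <<'E'
from h import *
togo([.568,-.2322,.1497],-34)
E
```

```text
t 8.775 tcp [ 0.5681 -0.234   0.157 ] heading -33.93 tooly [ 0. -0. -1.] j [-0.11  0.53  0.61  1.72 -0.35  1.    0.04] F [-0.   -0.47 -1.82] T [-0.1   0.06 -0.03] w 0.26
shift [-0.106  0.726  0.143] roll(cw+) 0.0013
```

Call:
send_rows:
  steps:
    - [0.1, -0.1, 0, 0.14, 0]
    - [0.1, -0.1, 0.2, 0.14, 0]
    - [0.1, -0.1, 0.4, 0.14, 0]
    - [0.1, -0.1, 0.5, 0.14, 0]
    - [0.1, -0.1, 0.5, 0.14, 0]

```text
clock: 9.4
position: [0.5679, -0.2321, 0.1516]
ee_rot: [-1.521, 0.464, -0.464]
force: [1.0, 0.1, -2.6]
width: 0.261
```

```bash
python3 - <<'E'
from h import *
togo([.568,-.2322,.1497],-34)
E
```

```text
t 9.4 tcp [ 0.5679 -0.2321  0.1516] heading -33.92 tooly [-0.  0. -1.] j [-0.11  0.53  0.61  1.73 -0.36  0.99  0.04] F [ 1.04  0.09 -2.57] T [-0.09  0.04  0.  ] w 0.261
shift [ 0.018  0.191 -0.002] roll(cw+) 0.0013
```

Already just above the pin/rim contact height. I'll feel downward in small steps.

Call:
send_rows:
  steps:
    - [0.1, 0, 0.1, 0, 0]
    - [0.1, 0, 0.2, 0, 0]
    - [0.1, 0, 0.3, 0, 0]
    - [0.1, 0, 0.3, 0, 0]

```text
clock: 9.9
position: [0.568, -0.2323, 0.1487]
ee_rot: [-1.521, 0.463, -0.464]
force: [0.2, -1.1, -2.5]
width: 0.258
```

```bash
python3 - <<'E'
from h import *
togo([.568,-.2322,.1497],-34)
E
```

```text
t 9.9 tcp [ 0.568  -0.2323  0.1487] heading -33.92 tooly [ 0. -0. -1.] j [-0.11  0.54  0.61  1.73 -0.36  0.98  0.04] F [ 0.16 -1.07 -2.49] T [-0.28 -0.15  0.  ] w 0.258
shift [-0.007 -0.099  0.003] roll(cw+) 0.0013
```

Call:
send_rows:
  steps:
    - [0.1, 0, 0.1, 0, 0]
    - [0.1, 0, 0.2, 0, 0]
    - [0.1, 0, 0.3, 0, 0]
    - [0.1, 0, 0.3, 0, 0]

```text
clock: 10.4
position: [0.5681, -0.2323, 0.1458]
ee_rot: [-1.521, 0.463, -0.464]
force: [2.4, -1.0, -1.6]
width: 0.258
```

```bash
python3 - <<'E'
from h import *
togo([.568,-.2322,.1497],-34)
E
```

```text
t 10.4 tcp [ 0.5681 -0.2323  0.1458] heading -33.92 tooly [ 0.001 -0.    -1.   ] j [-0.1   0.54  0.6   1.73 -0.36  0.98  0.04] F [ 2.39 -1.02 -1.61] T [-0.54 -0.48 -0.04] w 0.258
shift [-0.016 -0.393  0.001] roll(cw+) 0.0013
```

Call:
send_rows:
  steps:
    - [0.1, 0, 0.1, 0, 0]
    - [0.1, 0, 0.2, 0, 0]
    - [0.1, 0, 0.3, 0, 0]
    - [0.1, 0, 0.3, 0, 0]

```text
clock: 10.9
position: [0.5681, -0.2323, 0.1427]
ee_rot: [-1.521, 0.463, -0.464]
force: [2.3, -1.7, -2.4]
width: 0.26
```

```bash
python3 - <<'E'
from h import *
togo([.568,-.2322,.1287],-34)
imaging
s=imaging.get_image("scene");cv2.imwrite("pics/s4z.png",cv2.resize(s[90:200,170:280],None,fx=5,fy=5,interpolation=2))
E
```

```text
t 10.9 tcp [ 0.5681 -0.2323  0.1427] heading -33.92 tooly [ 0.001 -0.    -1.   ] j [-0.1   0.54  0.6   1.74 -0.36  0.97  0.05] F [ 2.3  -1.75 -2.38] T [-0.69 -0.8   0.07] w 0.26
shift [-0.014  1.404 -0.002] roll(cw+) 0.0013
```

View pics/s4z.png

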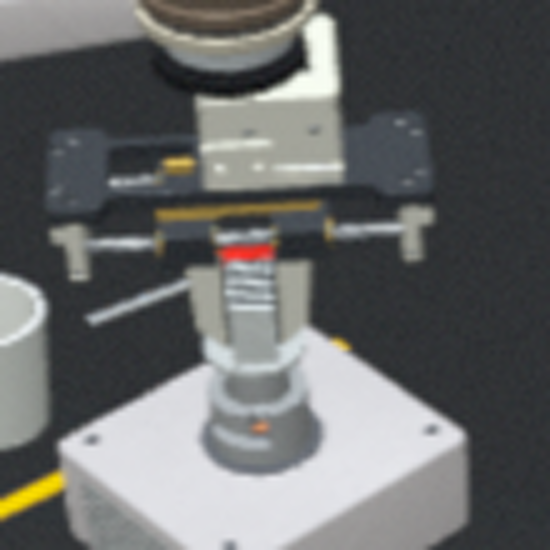

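The pins have found the slots; the orange plate shows through the slot at (260,427). A small side force points along tool +x, so I'll ease that way while pushing down.

Call:
send_rows:
  steps:
    - [0.1, 0.04, 0, 0, 0]
    - [0.1, 0.04, 0.1, 0, 0]
    - [0.1, 0.04, 0.2, 0, 0]
    - [0.1, 0.04, 0.3, 0, 0]
    - [0.1, 0.04, 0.4, 0, 0]
    - [0.1, 0.04, 0.4, 0, 0]

```text
clock: 11.7
position: [0.5682, -0.2323, 0.1388]
ee_rot: [-1.52, 0.464, -0.464]
force: [0.8, -0.5, 3.0]
width: 0.258
```

```bash
python3 - <<'E'
from h import *
togo([.568,-.2322,.1287],-34)
E
```

```text
t 11.7 tcp [ 0.5682 -0.2323  0.1388] heading -33.92 tooly [ 0.  0. -1.] j [-0.1   0.55  0.6   1.74 -0.37  0.97  0.05] F [ 0.81 -0.49  3.  ] T [-0.4  -0.26  0.04] w 0.258
shift [-0.025  1.01  -0.   ] roll(cw+) 0.0013
```

Spring contact is felt at about 5 N, at the predicted height. Pushing on.

Call:
send_rows:
  steps:
    - [0.1, 0, 0.1, 0, 0]
    - [0.1, 0, 0.2, 0, 0]
    - [0.1, 0, 0.3, 0, 0]
    - [0.1, 0, 0.4, 0, 0]
    - [0.1, 0, 0.5, 0, 0]
    - [0.1, 0, 0.6, 0, 0]
    - [0.1, 0, 0.6, 0, 0]

```text
clock: 12.58
position: [0.5682, -0.2323, 0.1329]
ee_rot: [-1.52, 0.464, -0.464]
force: [1.2, -0.6, 6.3]
width: 0.263
```

```bash
python3 - <<'E'
from h import *
togo([.568,-.2322,.1287],-34)
E
```

```text
t 12.575 tcp [ 0.5682 -0.2323  0.1329] heading -33.92 tooly [ 0.  0. -1.] j [-0.1   0.56  0.59  1.75 -0.37  0.95  0.05] F [ 1.17 -0.61  6.26] T [-0.27 -0.05 -0.03] w 0.263
shift [-0.026  0.42  -0.003] roll(cw+) 0.0013
```

Call:
send_rows:
  steps:
    - [0.1, 0, 0.1, 0, 0]
    - [0.1, 0, 0.2, 0, 0]
    - [0.1, 0, 0.3, 0, 0]
    - [0.1, 0, 0.38, 0, 0]
    - [0.1, 0, 0.42, 0, 0]
    - [0.1, 0, 0.42, 0, 0]

```text
clock: 13.32
position: [0.5682, -0.2323, 0.129]
ee_rot: [-1.52, 0.464, -0.464]
force: [0.4, -0.2, 9.0]
width: 0.262
```

```bash
python3 - <<'E'
from h import *
togo([.568,-.2322,.1287],-34)
E
```

```text
t 13.325 tcp [ 0.5682 -0.2323  0.129 ] heading -33.93 tooly [ 0.  0. -1.] j [-0.09  0.56  0.59  1.75 -0.37  0.95  0.06] F [ 0.37 -0.25  8.97] T [-0.14  0.16 -0.02] w 0.262
shift [-0.026  0.025 -0.001] roll(cw+) 0.0012
```

Underside is about 30 mm below the rim, mid channel. Now twisting clockwise (positive roll) and feeling for resistance.

Call:
send_rows:
  steps:
    - [0.1, 0, 0, 0, 0.05]
    - [0.1, 0, 0, 0, 0.1]
    - [0.1, 0, 0, 0, 0.15]
    - [0.1, 0, 0, 0, 0.2]
    - [0.1, 0, 0, 0, 0.2]

```text
clock: 13.95
position: [0.5682, -0.2322, 0.1289]
ee_rot: [-1.48, 0.62, -0.62]
force: [0.1, -0.7, 7.6]
width: 0.255
```

```bash
python3 - <<'E'
from h import *
togo([.568,-.2322,.1287],-98.7)
E
```

```text
t 13.95 tcp [ 0.5682 -0.2322  0.1289] heading -45.42 tooly [ 0.  0. -1.] j [-0.13  0.57  0.65  1.75 -0.41  0.96 -0.11] F [ 0.08 -0.69  7.57] T [-0.11  0.1  -0.09] w 0.255
shift [-0.016  0.018 -0.01 ] roll(cw+) 0.9298
```

Turning freely: heading went from -33.9° to -45.4°. Going on.

Call:
send_rows:
  steps:
    - [0.1, 0, 0, 0, 0.08]
    - [0.1, 0, 0, 0, 0.16]
    - [0.1, 0, 0, 0, 0.24]
    - [0.1, 0, 0, 0, 0.32]
    - [0.1, 0, 0, 0, 0.4]
    - [0.1, 0, 0, 0, 0.4]

```text
clock: 14.7
position: [0.5682, -0.2322, 0.1288]
ee_rot: [-1.364, 0.927, -0.927]
force: [-0.1, -1.1, 8.4]
width: 0.26
```

```bash
python3 - <<'E'
from h import *
togo([.568,-.2322,.1287],-98.7)
E
```

```text
t 14.7 tcp [ 0.5682 -0.2322  0.1288] heading -68.37 tooly [-0.  0. -1.] j [-0.19  0.6   0.76  1.76 -0.49  0.98 -0.44] F [-0.14 -1.13  8.42] T [-0.1   0.19 -0.  ] w 0.26
shift [-0.007  0.011 -0.016] roll(cw+) 0.5294
```

Call:
send_rows:
  steps:
    - [0.1, 0, 0, 0, 0.08]
    - [0.1, 0, 0, 0, 0.16]
    - [0.1, 0, 0, 0, 0.24]
    - [0.1, 0, 0, 0, 0.32]
    - [0.1, 0, 0, 0, 0.4]
    - [0.1, 0, 0, 0, 0.44]
    - [0.1, 0, 0, 0, 0.44]

```text
clock: 15.58
position: [0.5682, -0.2322, 0.1288]
ee_rot: [-1.179, 1.255, -1.254]
force: [-0.1, 0.2, 9.2]
width: 0.257
```

```bash
python3 - <<'E'
from h import *
togo([.568,-.2322,.1287],-98.7)
E
```

```text
t 15.575 tcp [ 0.5682 -0.2322  0.1288] heading -93.55 tooly [ 0.  0. -1.] j [-0.26  0.64  0.88  1.76 -0.58  1.01 -0.79] F [-0.14  0.22  9.23] T [-0.01  0.18 -0.04] w 0.257
shift [-0.001  0.01  -0.016] roll(cw+) 0.0899
```

Call:
send_rows:
  steps:
    - [0.1, 0, 0, 0, 0.03]
    - [0.1, 0, 0, 0, 0.06]
    - [0.1, 0, 0, 0, 0.09]
    - [0.1, 0, 0, 0, 0.09]

```text
clock: 16.08
position: [0.5682, -0.232, 0.1288]
ee_rot: [-1.133, 1.32, -1.319]
force: [0.0, 0.8, 9.4]
width: 0.26
```

```bash
python3 - <<'E'
from h import *
togo([.568,-.2322,.1287],-98.7)
E
```

```text
t 16.075 tcp [ 0.5682 -0.232   0.1288] heading -98.68 tooly [ 0.     0.001 -1.   ] j [-0.27  0.65  0.9   1.76 -0.59  1.02 -0.87] F [0.03 0.75 9.39] T [0.09 0.17 0.04] w 0.26
shift [ 0.02   0.012 -0.019] roll(cw+) 0.0003
```

Call:
send_rows:
  steps:
    - [0.1, 0, 0, 0, 0.015]
    - [0.1, 0, 0, 0, 0.03]
    - [0.1, 0, 0, 0, 0.03]

```text
clock: 16.45
position: [0.5683, -0.2317, 0.1288]
ee_rot: [-1.117, 1.342, -1.34]
force: [0.8, 3.2, 8.8]
width: 0.262
```

```bash
python3 - <<'E'
from h import *
togo([.568,-.2322,.1287],-98.7)
E
```

```text
t 16.45 tcp [ 0.5683 -0.2317  0.1288] heading -100.37 tooly [ 0.     0.001 -1.   ] j [-0.28  0.66  0.91  1.76 -0.6   1.02 -0.89] F [0.77 3.22 8.77] T [0.34 0.09 0.07] w 0.262
shift [ 0.059  0.01  -0.024] roll(cw+) -0.0291
```

Wall contact felt on one pin, with about 3 N along +y. I'll centre slightly and turn a bit more.

Call:
send_rows:
  steps:
    - [0.1, -0.04, 0, 0, 0]
    - [0.1, -0.05, 0, 0, 0.01]
    - [0.1, -0.05, 0, 0, 0.02]
    - [0.1, -0.05, 0, 0, 0.02]

```text
clock: 16.95
position: [0.5684, -0.2314, 0.1288]
ee_rot: [-1.107, 1.356, -1.355]
force: [0.4, 0.8, 9.6]
width: 0.259
```

```bash
python3 - <<'E'
from h import *
togo([.568,-.2322,.1287],-98.7)
E
```

```text
t 16.95 tcp [ 0.5684 -0.2314  0.1288] heading -101.5 tooly [ 0.     0.001 -1.   ] j [-0.28  0.66  0.92  1.76 -0.6   1.03 -0.91] F [0.44 0.75 9.63] T [0.19 0.14 0.23] w 0.259
shift [ 0.09   0.014 -0.027] roll(cw+) -0.0489
```

Both pins are on the wall: 0.23 Nm at -101.5°, about where I predicted. Now I'll ease back slightly to the notch middle and rise.

Call:
send_rows:
  steps:
    - [0.1, 0, 0, 0, -0.03]
    - [0.1, 0, 0, 0, -0.03]
    - [0.1, 0, -0.1, 0, -0.03]
    - [0.1, 0, -0.2, 0, -0.03]
    - [0.1, 0, -0.3, 0, -0.03]
    - [0.1, 0, -0.3, 0, -0.03]

```text
clock: 17.7
position: [0.5684, -0.2314, 0.1317]
ee_rot: [-1.123, 1.334, -1.334]
force: [0.7, 0.4, 7.4]
width: 0.262
```

```bash
python3 - <<'E'
from h import *
togo([.5683,-.2316,.1347],-99.7)
E
```

```text
t 17.7 tcp [ 0.5684 -0.2314  0.1317] heading -99.8 tooly [ 0.     0.001 -1.   ] j [-0.28  0.65  0.91  1.76 -0.6   1.03 -0.89] F [0.73 0.36 7.36] T [ 0.09 -0.02 -0.01] w 0.262
shift [ 0.018 -0.296 -0.004] roll(cw+) -0.0018
```

Call:
send_rows:
  steps:
    - [0.1, 0, -0.1, 0, 0]
    - [0.1, 0, -0.2, 0, 0]
    - [0.1, 0, -0.26, 0, 0]
    - [0.1, 0, -0.26, 0, 0]

```text
clock: 18.2
position: [0.5684, -0.2314, 0.1342]
ee_rot: [-1.123, 1.334, -1.334]
force: [0.7, 0.3, 6.6]
width: 0.262
```

```bash
python3 - <<'E'
from h import *
togo([.5683,-.2316,.1347],-99.7)
E
```

```text
t 18.2 tcp [ 0.5684 -0.2314  0.1342] heading -99.8 tooly [ 0.     0.001 -1.   ] j [-0.28  0.65  0.91  1.76 -0.59  1.03 -0.89] F [0.7  0.26 6.6 ] T [ 0.02 -0.07 -0.05] w 0.262
shift [ 0.02  -0.052 -0.005] roll(cw+) -0.0017
```

Call:
send_rows:
  steps:
    - [0.1, 0, -0.05, 0, 0]
    - [0.1, 0, -0.1, 0, 0]
    - [0.1, 0, -0.1, 0, 0]

```text
clock: 18.58
position: [0.5684, -0.2314, 0.1348]
ee_rot: [-1.123, 1.334, -1.334]
force: [2.6, 0.5, 0.7]
width: 0.257
```

```bash
python3 - <<'E'
from h import *
togo([.5683,-.2316,.1347],-99.7)
E
```

```text
t 18.575 tcp [ 0.5684 -0.2314  0.1348] heading -99.8 tooly [-0.  0. -1.] j [-0.28  0.65  0.91  1.76 -0.59  1.03 -0.89] F [2.6  0.52 0.67] T [ 0.03 -0.57  0.03] w 0.257
shift [ 0.019  0.015 -0.005] roll(cw+) -0.0017
```

Notch ceiling felt: the force dropped from 6.6 to 0.7 N at TCP z 0.1348, so the underside is at about -24 mm. Releasing gently.

Call:
send_rows:
  steps:
    - [0.28, 0, 0.03, 0, 0]
    - [0.3, 0, 0.03, 0, 0]
    - [0.32, 0, 0.03, 0, 0]
    - [0.36, 0, 0.03, 0, 0]
    - [0.4, 0, 0.03, 0, 0]
    - [0.5, 0, 0.03, 0, 0]
    - [0.6, 0, 0.03, 0, 0]
    - [0.7, 0, 0.03, 0, 0]
    - [0.7, 0, 0.03, 0, 0]
  squeeze: 10

```text
clock: 19.7
position: [0.5683, -0.2319, 0.1348]
ee_rot: [-1.123, 1.334, -1.334]
force: [-0.5, 0.8, -0.0]
width: 0.692
```

Call:
send_rows:
  steps:
    - [0.7, 0, -1, 0, 0]
    - [0.7, 0, -3, 0, 0]
    - [0.7, 0, -6, 0, 0]
    - [0.7, 0, -10, 0, 0]
    - [0.7, 0, -14, 0, 0]
    - [0.7, 0, -14, -6, 0]
    - [0.7, 0, -14, -12, 0]
    - [0.7, 0, -14, -18, 0]
    - [0.7, 0, -14, -22, 0]
    - [0.7, 0, -14, -22, 0]

```text
clock: 20.95
position: [0.3502, -0.1945, 0.2753]
ee_rot: [-1.115, 1.335, -1.33]
force: [0.5, -0.2, -0.8]
width: 0.696
```

```bash
python3 - <<'E'
from h import *
togo([.5683,-.2316,.1347],-99.7)
for n in("scene","top"): cv2.imwrite(f"pics/{n}5.png",imaging.get_image(n))
s=cv2.imread("pics/scene5.png")
x0,x1,y0,y1=180,268,110,220;k=5
z=cv2.resize(s[y0:y1,x0:x1],None,fx=k,fy=k,interpolation=2)
t=cv2.imread("pics/top5.png");tz=cv2.resize(t[150:260,330:400],None,fx=5,fy=5,interpolation=2)
A=np.linspace(0,2*np.pi,60)
m=[.5684,-.2314]
for zz in(.126,.131):
    P=np.c_[m[0]+.027*np.cos(A),m[1]+.027*np.sin(A),np.full(60,zz)]
    cv2.polylines(z,[((proj("scene",P)+.5-[x0,y0])*k).astype(int)],True,(0,255,0),1)
    cv2.polylines(tz,[((proj("top",P)+.5-[330,150])*5).astype(int)],True,(0,255,0),1)
a=np.radians(-9.8);c,si=np.cos(a),np.sin(a)
B=np.array([[22,12],[22,-12],[-22,-12],[-22,12]])/1000@np.array([[c,si],[-si,c]])+m
P=np.c_[B,np.full(4,.168)]
cv2.polylines(z,[((proj("scene",P)+.5-[x0,y0])*k).astype(int)],True,(0,0,255),1)
cv2.polylines(tz,[((proj("top",P)+.5-[330,150])*5).astype(int)],True,(0,0,255),1)
cv2.imwrite("pics/fin.png",np.hstack([z,tz]))
E
```

```text
t 20.95 tcp [ 0.3502 -0.1945  0.2753] heading -99.8 tooly [ 0.004  0.007 -1.   ] j [-0.84 -0.13  1.17  2.05  0.12  1.14 -1.47] F [ 0.5  -0.17 -0.76] T [0.01 0.16 0.02] w 0.696
shift [ 0.056 14.133 22.076] roll(cw+) -0.0018
```

View pics/fin.png

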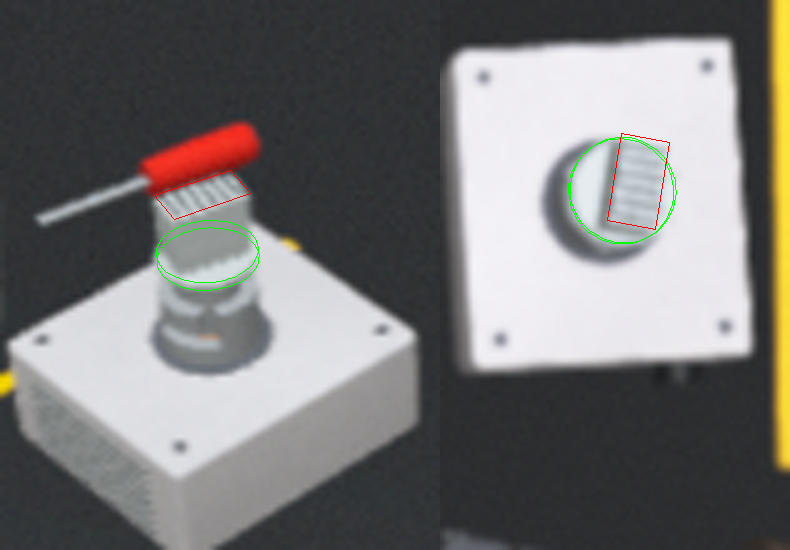

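View pics/scene5.png

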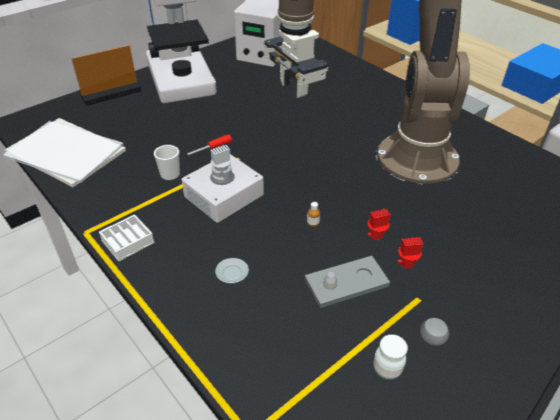

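```bash
python3 - <<'E'
from h import *
s=cv2.imread("pics/scene5.png")
x0,x1,y0,y1=200,245,135,190;k=9
z=cv2.resize(s[y0:y1,x0:x1],None,fx=k,fy=k,interpolation=2);q=z.copy()
A=np.linspace(0,2*np.pi,60);m=[.5681,-.232]
def C(r,zz,col):
    P=np.c_[m[0]+r*np.cos(A),m[1]+r*np.sin(A),np.full(60,zz)]
    cv2.polylines(z,[((proj("scene",P)+.5-[x0,y0])*k).astype(int)],True,col,1)
C(.027,.126,(0,255,0));C(.027,.131,(0,255,0));C(.027,.11,(0,255,255))
cv2.imwrite("pics/fin2.png",np.hstack([q,z])[:600,:800])
E
```

```text
(no output)
```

View pics/fin2.png

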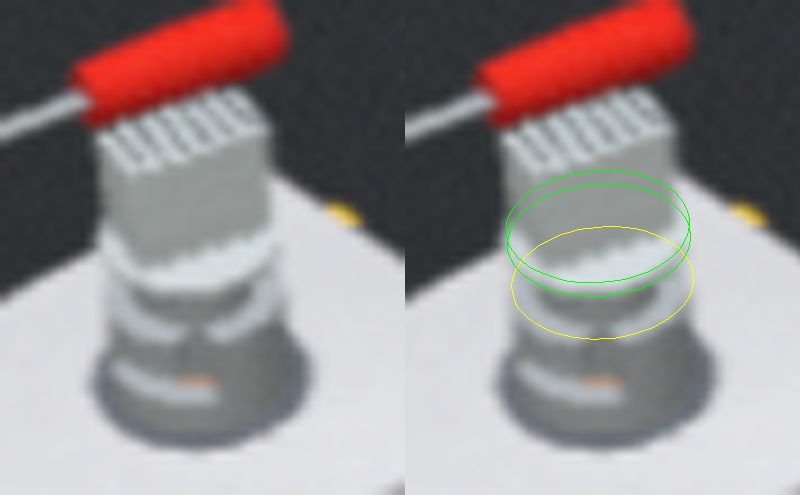

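The flange sits about 16 mm above the rim, centred, upright and turned as predicted. The bystanders look unmoved and the gripper is clear. Handing in.

```bash
python3 -c "
from cell import arm
print(arm.sign_off())"
```

```text
the job is handed in; nothing more can be done
None
```

The lamp module is locked in the bayonet socket and released, and I handed the job in at about 21 s of the 72 s allowed.

- **Insertion:** I took the module from its stand and lowered it with its pins in line with the slots, at about 56° from world +x. I pressed it to about 30 mm below the rim, where the spring force was about 11 N as expected.
- **Twist and lock:** I turned it about 67° clockwise until both pins touched the end wall at 0.23 Nm. I eased back slightly and let it rise until the notch stopped it, about 24 mm below the rim.
- **Forces:** Readings at the wrist stayed around 10 N or less wherever I checked.
- **Final pictures:** The module is upright and centred to within about 1–2 mm, with its pins about 13° clockwise of the house's x axis. The flange matched its predicted place in the scene view to within a pixel; in the top view the fit was a little looser. By eye, the other things on the bench have not moved, and the gripper is well clear.
- **Not measured:** The depth comes from the arm's position and the felt stops, so the pictures only support it. I did not measure how far, if at all, the other things moved.

No check failed. The only disagreement was between the two camera estimates of the slot angle, about 55.5° and 57–58°, and the pins went in without searching.

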